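# Log the job and hold the check weight ready over the scale

### The job

Take the stick scanner out of its holder, hold it still for a second pointing straight down with its nose about 5 cm above the middle of the barcode on the job card, and stand it back in its holder. Then lift the largest of the three steel weights out of the wooden tray, carry it over the guard around the scale's pan, and finish while still holding it upright and still, centred over the round mark with its foot about a centimetre above the pan. Never let anything touch the scale, and leave the two smaller weights and the other things on the bench where they are.

Things in the scene. Friction and masses are not known exactly. Their poses are not given: they have to be found in the camera images.
- scanner: Stick barcode scanner, round and straight, 150 mm long standing nose down in its holder, about 120 g: black nose 26 mm across (the lowest 55 mm, with a red band at the tip), yellow grip 30 mm across from 55 to 130 mm above the nose tip, black cap 26 mm across above that. Origin at the centre of the flat nose tip; +z runs along the stick from nose to cap. It reads straight out of the nose.
- holder: Grey round cup fixed to the bench on a black foot disc 84 mm across: 50 mm tall, 48 mm across outside, bore 40 mm (the 26 mm nose stands loosely in it), inner floor 6 mm above the bench. Origin at the centre of its underside, on the bench, z up. The scanner's nose tip rests on the inner floor.
- barcode (a point): Middle of the barcode (black bars covering about 32 x 55 mm) on the job card, a fixed flat clipboard 130 x 120 mm, 4 mm thick, with a steel clip 10 mm high at its far (+x) end, 79 mm from the barcode's middle. The point lies on the paper; z up, x toward the clip.
- weight: The largest of three polished steel weights standing in the wooden tray: round, 70 mm tall, about 0.5 kg. Body 38 mm across from the foot up to 47 mm, then a shoulder and a neck 19 mm across, then a knob 32 mm across from 60 to 70 mm. Origin at the centre of its foot, z up. Best gripped by the body.
- tray: Fixed shallow dark wooden tray, 270 (x) x 100 (y) mm, rim 12 mm high and 5 mm thick, floor 5 mm above the bench. Origin at the centre of its underside; x along its length. The three weights stand in a row along its x axis, about 75 mm apart (middle and both sides), in any order.
- pan_mark (a point): Centre of the round mark (black circle 62 mm across with a dot in the middle) on the steel pan of the white and blue bench scale. The point lies on the pan's top, 85 mm above the bench, z up. A square guard of clear walls with a blue rim, open at the top, surrounds the pan: walls 100 to 106 mm from the mark in the scale's x and y, rising 40 mm above the pan.
- scale: The whole fixed scale, pan and guard included; nothing may touch it. Origin on the bench, 40 mm in front (-x) of the mark; x toward its rear, away from its control panel. 240 mm wide (y); along x it reaches 195 mm in front of and 106 mm behind the mark. Outside the guard it is lower than the pan.
- weight_mid: Middle steel weight, 28 mm across, 52 mm tall, origin at the centre of its foot. Leave alone.
- weight_small: Smallest steel weight, 22 mm across, 41 mm tall, origin at the centre of its foot. Leave alone.
- screwdriver: Stubby screwdriver, 140 mm long, orange handle, lying on the bench near the robot. Leave alone.
- parts_bin: Open red bin 70 x 100 x 40 mm beyond the scale. Leave alone.
- flux_jar: Amber jar with white cap, 52 mm across, 75 mm tall, beyond the scale. Leave alone.
- black_cup: Black cup 72 mm across, 85 mm tall, beyond the scale. Leave alone.
- tape_roll: Blue ring of tape, 70 mm across, 25 mm high, beyond the scale. Leave alone.
Mind the look-alikes: they are no part of the job. Leave any blue or purple look-alike of the weight alone.

How it is judged (in metres and radians):
On the way, in this order (a step that is already met when the one before it is completed fails the run):
1. the scanner is held still in the gripper, pointing down (within 15 degrees), its nose 20 to 90 mm above the barcode and within 18 mm of over its middle (horizontal distance between scanner and barcode below 0.018 m and z of scanner in the frame of barcode between 0.02 and 0.09 m and angle between scanner's own z axis and vertical below 0.26 rad and linear speed of scanner below 0.03 m/s and contact force between the fingers and scanner above 0.5 N), for 0.5 s.
2. the scanner stands in its holder again, let go (horizontal distance between scanner and holder below 0.012 m and z of scanner in the frame of holder below 0.014 m and angle between scanner's own z axis and vertical below 0.35 rad and contact force between the fingers and scanner below 0.1 N), for 0.2 s.
3. the largest weight is lifted out of the tray, its foot higher than the guard's rim (contact force between the fingers and weight above 1 N and contact force between weight and tray below 0.05 N and z of weight in the frame of pan_mark above 0.042 m), for 0.05 s.
At the end, for the whole second after the job is handed in: The largest weight is gripped, still, upright within 7 degrees, foot 3 to 20 mm above the pan, axis within 10 mm of the mark's centre, touching only the fingers; the scanner, let go, stands in its holder (nose within 12 mm of its axis and 14 mm of the bench, tilt under 20 degrees) (all of step 2 and contact force between the fingers and weight above 1 N and contact force between weight and tray below 0.05 N and horizontal distance between weight and pan_mark below 0.01 m and z of weight in the frame of pan_mark between 0.003 and 0.02 m and angle between weight's own z axis and vertical below 0.12 rad and linear speed of weight below 0.02 m/s and contact force between weight and scale below 0.05 N); the arm keeps its last pose, push and grip.
It fails at once if the scale is touched by the robot, a weight or anything else (over 0.5 N) (contact force between scale and anything else above 0.5 N).
It fails at once if a smaller weight or another thing on the bench is shifted by more than 20 mm (distance of any of weight_mid, weight_small, screwdriver, parts_bin, flux_jar, black_cup, tape_roll from where it was at the start of the episode above 0.02 m).
It also fails if it takes over 72 s, if anything falls off the work surface, if the arm or the gripper's body presses on something with over 40 N, if the wrist force passes 120 N, or if a joint passes its speed limit or range.

### The arm

A 6-joint arm with a two-finger parallel gripper is mounted at the origin on the work surface. World frame = base frame: x ahead of the robot, y to its left, z up, the work surface at z = 0. Lengths are in m, angles in degrees, forces in N, time in s.
With the tool pointing down it reaches from about 0.375 to 0.75 m from the base axis. Payload 9 kg.
Tool frame: the origin (TCP) lies where the fingers leave the gripper's body, on its centre line; the fingertips stand 73 mm ahead of it and the grasp point (between the pads) lies 54 mm ahead of it (robot.tip_reach is the distance from the TCP to the fingertips, in m); z points along the fingers, y is the line along which they close (so a half turn about z gives the same grasp; the last joint's range is limited). The gripper opens to 85 mm and grips with 20 to 120 N. Pads are 22 mm wide; open, the fingers measure 114 mm over their backs; the gripper's body (76 mm by 85 mm) begins 54 mm behind the grasp point. The pads swing forward as they close: fully open they stand 13 mm farther back than shut.
Start: joints at [-89.307, 5.964, 5.575, 89.605, 0, 77.527], TCP at [0.137, -0.584, 0.304] pointing down, gripper open.
Joint ranges: [-171.21, 171.21], [-48.23, 106.86], [-62.78, 66.21], [-105.2, 120.99], [-86.42, 89.51], [-180, 180]. Speed limits (degrees/s): [127.2, 127.2, 147.25, 180, 180, 180].

### API

Orientations are given as [roll, pitch, yaw] about the fixed x, y, z axes, in that order (R = Rz(yaw) Ry(pitch) Rx(roll)).
In Python, from plant import robot gives the robot as it stands. Calls block until the motion is done:
- robot.move_pose(position, orientation): joint-space move of the TCP to a pose.
- robot.line_to(position, vel=0.15, rotation=None, guard=None): straight line of the TCP; rotation=None keeps the orientation; vel is the mean speed in m/s. With guard (N) it stops when the force on the tool has changed by that much, and returns True; else False.
- robot.goto_joints(angles): joint-space move.
- robot.set_gripper(opening): finger opening in m; the grip force is fixed at half the most; returns when the fingers have stopped.
- robot.pause(seconds).
- robot.ik(position, orientation): joint angles nearest the present ones, or None.
- robot.observe(): the state.
- robot.grab_frame(name): name is "scene" or "side" or "wrist"; returns the picture (400x640x3 uint8, blue, green, red); there is no depth.
- robot.get_calibration(name): a dict with "vertical_fov" (degrees; the focal length in pixels is half the picture's height over the tangent of half this angle, whatever the lens; pixels are square), "cx", "cy" (the principal point, pixels), "rvec" (rotation vector, rad) and "tvec" (3), from world to camera coordinates, as OpenCV has them. Camera axes: x right, y down, z forward; pixel columns grow to the right and rows downward; lengths in m; the calibration is good to about 2 mm. A picture is of the moment at which its call begins: read the wrist's pose just before it. get_calibration takes no time and is no camera call; for the wrist camera it gives the pose at the moment of the call.
A pose or a line that the arm cannot do raises robot.IKError and nothing moves.
- robot.job_done(): hands the job in; it is judged then, once.
The state is a dict: "time": time; "q": joint angles; "qvel": joint speeds; "joint_torque": joint torques, N m; "tool_pos": TCP position; "tcp_rot": TCP orientation; "ft_force": force on the tool from outside, world axes, zero at the start; "torque": the same for the moment, N m; "gripper_width": finger opening in m; "gripper_force": force on a finger pad.
Only numpy, scipy, OpenCV 4.12 (cv2) and the standard library are available. Lean on these libraries where they do the work, as an engineer would, in place of code of your own. Each camera call takes 0.05 s, during which the arm holds its last target. There are 200 camera calls.

## Working session

There is one attempt and no reset: what is moved stays moved. The work goes in short steps, each a Python script; the robot and the scene stay as the last script left them, time stands still between calls to the robot, and variables do not carry over. Pictures are saved under pics/ and viewed, at most 10 in all, crops included, and the job is handed in when it is done.

```bash
mkdir -p pics; ls; python3 - <<'E'
from plant import robot
import cv2
for n in("scene","side","wrist"):
    cv2.imwrite(f"pics/{n}0.png",robot.grab_frame(n)); print(n,robot.get_calibration(n))
print(robot.observe())
E
```

```text
pics
scene {'vertical_fov': 42.14256841459775, 'cx': 327.4626488140732, 'cy': 203.9583157520161, 'rvec': array([ 1.53947667,  2.20130146, -0.70025544]), 'tvec': array([ 0.16936076, -0.3430337 ,  1.64940453])}
side {'vertical_fov': 49.36800634449429, 'cx': 317.9334955375173, 'cy': 190.88219345026536, 'rvec': array([ 1.07181861, -2.37399105,  1.06269766]), 'tvec': array([0.36723729, 0.32089645, 0.77743326])}
wrist {'vertical_fov': 68.04015360847004, 'cx': 323.06110637277544, 'cy': 200.3084212865554, 'rvec': array([-2.27349741,  1.80270558,  0.26556496]), 'tvec': array([-0.60006342, -0.03758551,  0.37964775])}
{'time': 0.15, 'q': array([-8.93068195e+01,  5.99124643e+00,  5.53714987e+00,  8.96047786e+01,
       -1.31996198e-03,  7.75258564e+01]), 'qvel': array([ 0.03927861, -0.0625392 ,  0.15258563,  0.08508338,  0.14737926,
        0.06670098]), 'joint_torque': array([ 2.61426343e-03, -5.57357025e+01,  5.04007208e+01,  1.28094043e-02,
       -3.74080355e-04,  1.15924942e-05]), 'tool_pos': array([ 0.13667037, -0.58403767,  0.30329455]), 'tcp_rot': array([-1.79942230e+02, -1.14281818e-02,  1.31673190e+01]), 'ft_force': array([ 0.61314216, -0.24058466,  0.36159108]), 'torque': array([0.03176074, 0.00949009, 0.00395465]), 'gripper_force': 0.0, 'gripper_width': 0.08538118983903084}
```

View pics/scene0.png

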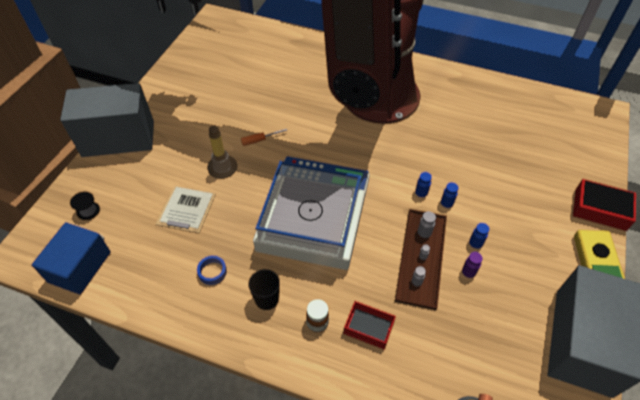

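View pics/side0.png

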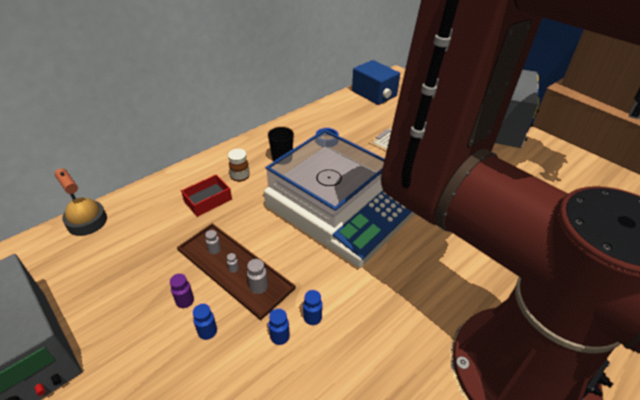

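The scene view shows the scanner at (216,140) with its holder at (222,165), the barcode at (189,199) and the scale mark at (311,210). The tray holds steel weights at (428,224), (424,252) and (419,276). The blue and purple look-alikes stand outside the tray at (424,184), (450,195), (480,235) and (472,265). In the side view the largest steel weight is at (257,276) and the mark at (329,178).

The steel weight at (428,224) in scene, (257,276) in side, fits the description: it is the biggest grey one and is in the tray.

```bash
cat > h.py <<'E'
import numpy as np, cv2
from plant import robot
def ray(c,uv):
    f=200/np.tan(np.radians(c["vertical_fov"])/2)
    R=cv2.Rodrigues(np.array(c["rvec"]))[0]; o=-R.T@np.array(c["tvec"]).ravel()
    d=R.T@np.array([(uv[0]-c["cx"])/f,(uv[1]-c["cy"])/f,1]); return o,d/np.linalg.norm(d)
def onz(c,uv,z):
    o,d=ray(c,uv); return o+d*(z-o[2])/d[2]
def tri(*cu):
    A=0;b=0
    for c,uv in cu:
        o,d=ray(c,uv); P=np.eye(3)-np.outer(d,d); A=A+P; b=b+P@o
    p=np.linalg.solve(A,b); return p,[np.linalg.norm(np.cross(p-ray(c,uv)[0],ray(c,uv)[1])) for c,uv in cu]
E
python3 - <<'E'
from h import *
np.set_printoptions(precision=4,suppress=True)
s=robot.get_calibration("scene");d=robot.get_calibration("side")
print("cam",ray(s,(320,200))[0],ray(d,(320,200))[0])
for n,uv,z in [("foot",(222,166),0.0),("cap",(215,129),.156),("bar",(189,199),.004),("mark",(311,210),.085),("wL",(428,216),.075),("wLfoot",(427,237),.005),("tray1",(411,210),.012),("tray2",(446,213),.012),("tray3",(436,306),.012),("tray4",(397,300),.012),("clipA",(162,223),0),("cardB",(212,193),0),("sdriver",(262,137),.01),
 ("scl0",(289,157),.06),("scl1",(368,170),.06)]:
    print(n,onz(s,uv,z))
print("mark tri",tri((s,(311,210)),(d,(329,178))))
print("wL top tri",tri((s,(428,215)),(d,(257,264))))
a=cv2.imread("pics/scene0.png")
A=cv2.resize(a[110:250,140:280],None,fx=3,fy=3,interpolation=2);B=cv2.resize(a[165:305,385:495],None,fx=3,fy=3,interpolation=2)
cv2.imwrite("pics/crop.png",np.hstack([A,B]))
E
```

```text
cam [1.2321 0.2485 1.1345] [-0.0238  0.5204  0.7556]
foot [ 0.4361 -0.3408  0.    ]
cap [ 0.4398 -0.3327  0.156 ]
bar [ 0.5739 -0.3696  0.004 ]
mark [ 0.5464 -0.0275  0.085 ]
wL [0.4559 0.2487 0.075 ]
wLfoot [0.4698 0.2616 0.005 ]
tray1 [0.4066 0.2018 0.012 ]
tray2 [0.3838 0.2913 0.012 ]
tray3 [0.6539 0.3258 0.012 ]
tray4 [0.6707 0.2358 0.012 ]
clipA [ 0.6651 -0.3999  0.    ]
cardB [ 0.5318 -0.3231  0.    ]
sdriver [ 0.3024 -0.2757  0.01  ]
scl0 [ 0.3858 -0.1533  0.06  ]
scl1 [0.3543 0.0625 0.06  ]
mark tri (array([ 0.5465, -0.0278,  0.0855]), [np.float64(0.0005489115386850912), np.float64(0.0005489115386850967)])
wL top tri (array([0.4546, 0.248 , 0.0772]), [np.float64(2.4904168979920914e-05), np.float64(2.4904168979826684e-05)])
```

View pics/crop.png

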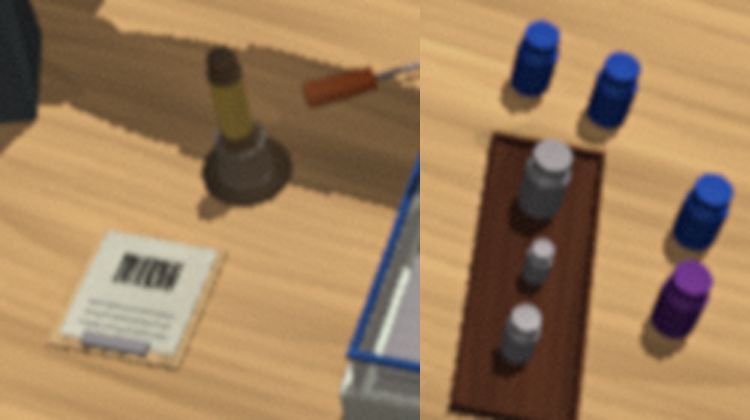

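The crop confirms it: the largest grey weight is at the tray's near end, and the blue and purple ones are outside the tray. Next I move above the scanner for a close look from two places.

```bash
python3 - <<'E'
from h import *
import pickle
np.set_printoptions(precision=4,suppress=True)
from scipy.spatial.transform import Rotation as Ro
c=robot.get_calibration("wrist");o=robot.observe()
p,d=ray(c,(c["cx"],c["cy"]));R=Ro.from_euler("xyz",o["tcp_rot"],degrees=True).as_matrix()
off=R.T@(p-o["tool_pos"]);print("cam in tcp",off,R.T@d)
s=robot.get_calibration("scene")
for uv in[(424,176),(450,186),(480,228),(472,257)]:print("look-alike",onz(s,uv,.07))
im=[];cs=[]
for P in[(0.40,-0.34,0.38),(0.48,-0.37,0.38)]:
    robot.move_pose(P,[180,0,13]); robot.pause(.3)
    cs.append(robot.get_calibration("wrist"));im.append(robot.grab_frame("wrist"))
print(robot.observe()["q"],robot.observe()["time"])
pickle.dump((im,cs),open("w1.pkl","wb"))
cv2.imwrite("pics/w1.png",cv2.resize(np.vstack(im),None,fx=.75,fy=.75,interpolation=cv2.INTER_AREA))
E
```

```text
cam in tcp [ 0.0733  0.0004 -0.0708] [-0.2879  0.0005  0.9577]
look-alike [0.3304 0.209  0.07  ]
look-alike [0.3394 0.2806 0.07  ]
look-alike [0.4428 0.3773 0.07  ]
look-alike [0.5313 0.374  0.07  ]
[-50.0044   8.9213  16.8098  97.8452  -0.0006 117.0204] 2.6583
```

View pics/w1.png

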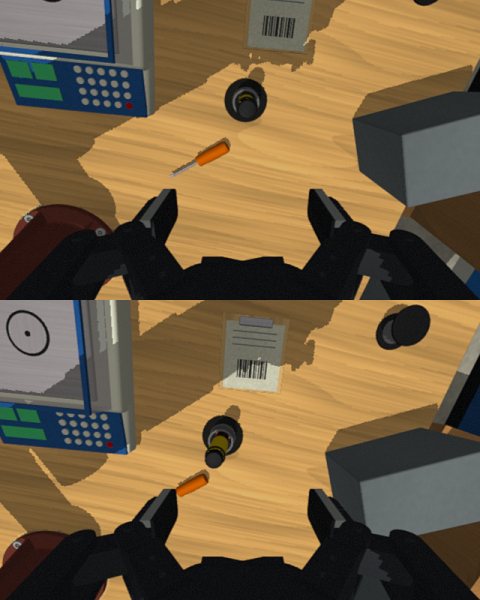

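The two wrist views (converted to full-size pixels) show:

| Feature | View 1 | View 2 |
|---|---|---|
| Holder disc | (328,133) | (297,180) |
| Scanner cap | (329,144) | (285,211) |
| Barcode | (373,33) | (336,92) |
| Scale mark | not fully in view | (37,45) |

The screwdriver lies nearer the robot, clear of the scanner.

```bash
python3 - <<'E'
from h import *
import pickle
np.set_printoptions(precision=4,suppress=True)
im,cs=pickle.load(open("w1.pkl","rb"));s=robot.get_calibration("scene")
T=lambda a,b,sc:[tri((cs[0],a),(cs[1],b)),tri((s,sc),(cs[1],b))]
print("cap",T((329,146),(286,212),(214.5,129)))
print("disc",onz(cs[0],(328,133),.004),onz(cs[1],(297,180),.004),onz(s,(222,165),.004))
print("bar",T((373,33),(336,92),(189,200.5)))
# barcode: dark blob within the card in view 2
g=cv2.cvtColor(im[1],cv2.COLOR_BGR2GRAY)
print("mark",tri((s,(311,210)),(cs[1],(37,45))))
# yellow grip side edges -> axis in both views
for i,y0 in((0,90),(1,140)):
    h=cv2.cvtColor(im[i],cv2.COLOR_BGR2HSV);m=cv2.inRange(h,(22,150,40),(35,255,255))
    m[:y0]=0;m[250:]=0;m[:,:250]=0;m[:,380:]=0
    y,x=np.nonzero(m);print("yellow",i,len(x),x.mean(),y.mean())
c=np.hstack([cv2.resize(im[0][80:200,260:400],None,fx=2.8,fy=4,interpolation=2),cv2.resize(im[1][50:250,230:370],None,fx=2.8,fy=2.4,interpolation=2)])
cv2.imwrite("pics/w1c.png",c)
E
```

```text
cap [(array([ 0.4393, -0.3382,  0.1449]), [np.float64(0.00017681750685819998), np.float64(0.00017681750685826785)]), (array([ 0.4395, -0.3373,  0.1518]), [np.float64(0.0025007764269912775), np.float64(0.0025007764269912767)])]
disc [ 0.4428 -0.3385  0.004 ] [ 0.443  -0.3379  0.004 ] [ 0.4356 -0.3404  0.004 ]
bar [(array([ 0.5796, -0.3657,  0.0227]), [np.float64(0.00011101511828593083), np.float64(0.00011101511828602242)]), (array([ 0.5803, -0.3659,  0.007 ]), [np.float64(0.000437707369582511), np.float64(0.00043770736958259675)])]
mark (array([ 0.5477, -0.0276,  0.0856]), [np.float64(0.0008283005342799055), np.float64(0.0008283005342800363)])
yellow 0 70 326.14285714285717 129.02857142857144
yellow 1 394 292.5786802030457 191.5253807106599
```

View pics/w1c.png

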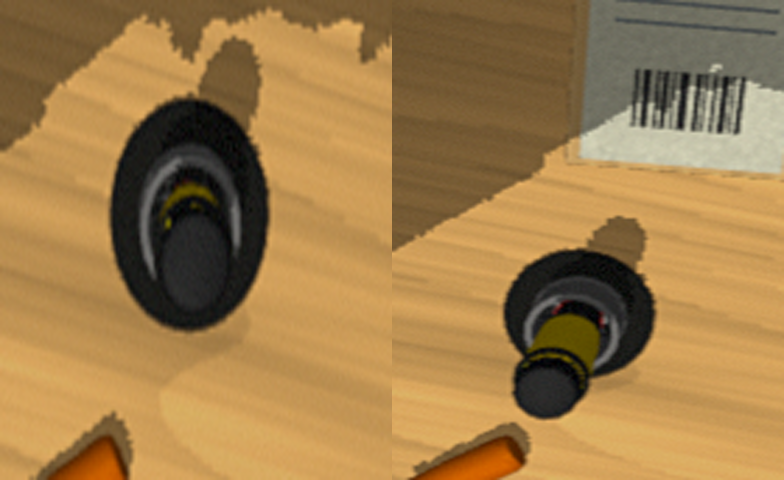

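```bash
python3 - <<'E'
from h import *
np.set_printoptions(precision=4,suppress=True)
G=(0.4405,-0.338)
robot.move_pose((*G,0.27),[180,0,13])
robot.line_to((*G,0.165),vel=.1,guard=8)
o=robot.observe();print(o["tool_pos"],o["ft_force"])
robot.set_gripper(0.0);robot.pause(.2)
o=robot.observe();print(o["gripper_width"],o["gripper_force"],o["ft_force"])
robot.line_to((*G,0.26),vel=.1,guard=10)
o=robot.observe();print(o["tool_pos"],o["gripper_width"],o["ft_force"],o["time"])
c=robot.get_calibration("wrist");a=robot.grab_frame("wrist");b=robot.grab_frame("scene")
cv2.imwrite("pics/g1.png",np.vstack([cv2.resize(a,(480,300)),cv2.resize(b[50:250,100:420],(480,300))]))
E
```

```text
[ 0.4408 -0.3384  0.1658] [ 0.5364  0.7819 -0.7556]
0.028706596129436317 59.20105040073395 [0.5817 1.5114 5.3926]
[ 0.4403 -0.3378  0.2591] 0.02899087402757868 [ 0.2077 -0.155  -2.0502] 6.2667
```

View pics/g1.png

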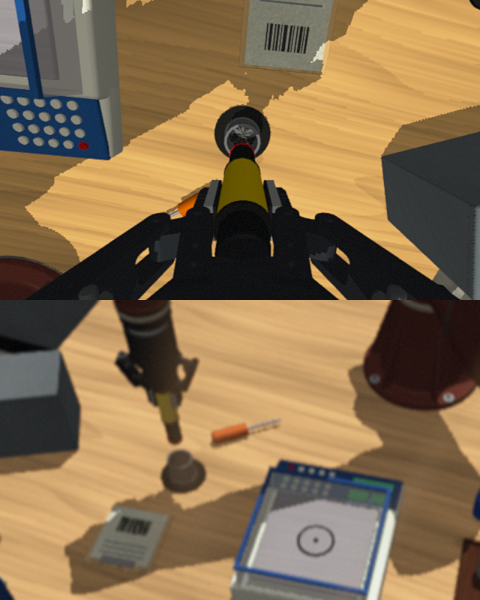

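The scanner is gripped and hangs straight: its nose is at about (321,195) in the wrist view and (217,143) in the scene view. The empty holder and the barcode are both visible. Next: read position, hold, and return.

```bash
python3 - <<'E'
from h import *
np.set_printoptions(precision=4,suppress=True)
s=robot.get_calibration("scene");c=robot.get_calibration("wrist")
print("nose",tri((s,(216.7,143.5)),(c,(321,200))))
B=(0.580,-0.366);G=(0.4415,-0.338)
robot.line_to((*B,0.26),vel=.12);robot.line_to((*B,0.213),vel=.1);robot.pause(.3)
b=robot.grab_frame("scene");d=robot.grab_frame("side");w=robot.grab_frame("wrist")
cv2.imwrite("pics/hold.png",np.vstack([cv2.resize(b[50:250,100:420],(480,300)),cv2.resize(w,(480,300))]))
robot.pause(1.0)
robot.line_to((*B,0.265),vel=.1);robot.line_to((*G,0.265),vel=.12);robot.pause(.3)
o=robot.observe();print(o["tool_pos"],o["gripper_width"],o["time"])
E
```

```text
nose (array([ 0.4452, -0.3347,  0.1052]), [np.float64(0.0005932508924620562), np.float64(0.0005932508924619793)])
[ 0.4417 -0.338   0.2649] 0.028641880010653025 12.0583
```

View pics/hold.png

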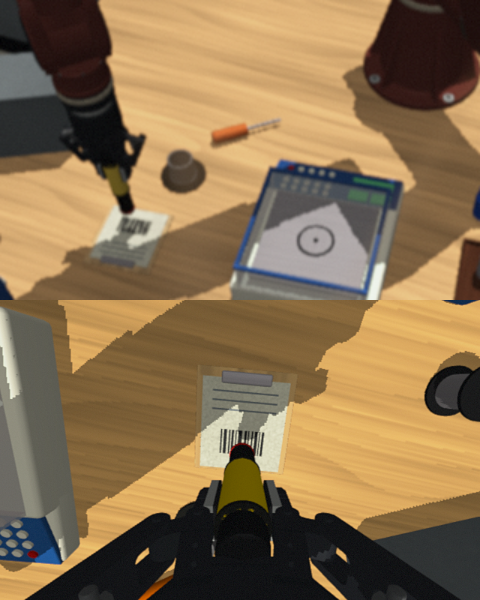

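The scanner was held about 5 cm above the barcode's middle: nose at (321,200) in the wrist view, with the barcode right behind it. Now I stand it back.

```bash
python3 - <<'E'
from h import *
np.set_printoptions(precision=4,suppress=True)
G=(0.4408,-0.3385)
robot.line_to((*G,0.235),vel=.1);robot.pause(.2)
hit=robot.line_to((*G,0.166),vel=.06,guard=8)
o=robot.observe();print(hit,o["tool_pos"],o["ft_force"],o["time"])
if o["tool_pos"][2]<0.176:
    robot.set_gripper(0.085);robot.pause(.3)
    robot.line_to((*G,0.27),vel=.12)
    robot.line_to((0.40,-0.34,0.38),vel=.2);robot.pause(.2)
    w=robot.grab_frame("wrist");o=robot.observe();c=robot.get_calibration("wrist");print(o["gripper_width"],o["time"])
    s=robot.grab_frame("scene")
    # where the weight look goes: TCP so the weight is in view
    robot.move_pose((0.38,0.10,0.40),[180,0,8])
    im=[];cs=[]
    import pickle
    for P in[(0.40,0.245,0.34),(0.46,0.252,0.34)]:
        robot.move_pose(P,[180,0,7.3]);robot.pause(.3)
        cs.append(robot.get_calibration("wrist"));im.append(robot.grab_frame("wrist"))
    pickle.dump((im,cs),open("w2.pkl","wb"));print(robot.observe()["q"],robot.observe()["time"])
    half=lambda a:cv2.resize(a,(400,250),interpolation=cv2.INTER_AREA)
    cv2.imwrite("pics/w2.png",np.vstack([np.hstack([half(w),half(s)]),np.hstack([cv2.resize(i[0:350,120:520],(400,350)) for i in im])]))
E
```

```text
False [ 0.441  -0.3387  0.1665] [ 0.6313 -0.2017 -1.2565] 14.0083
0.08536291446698023 16.9
[  14.431    -6.6583   -3.1992   93.4241    0.0014 -172.8871] 24.4833
```

```bash
ls pics
```

```text
crop.png
g1.png
hold.png
scene0.png
side0.png
w1.png
w1c.png
w2.png
wrist0.png
```

View pics/w2.png

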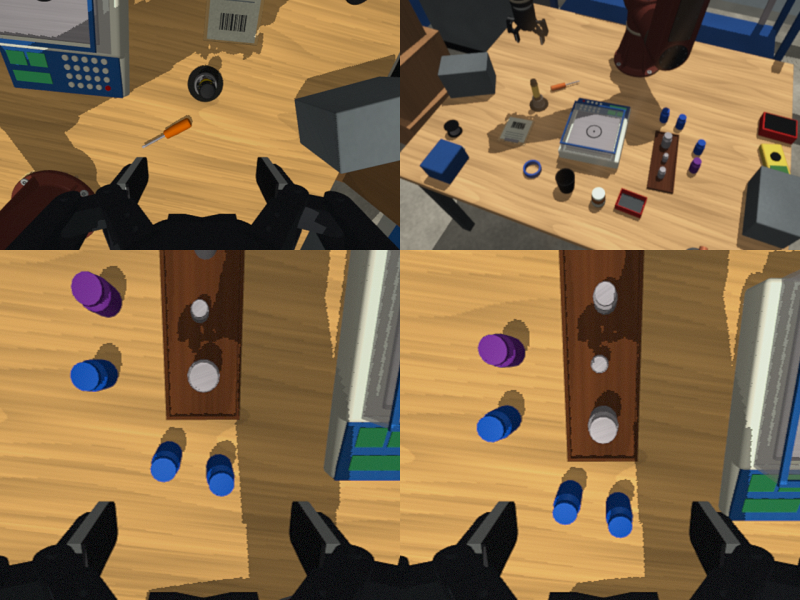

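The upper panels show the scanner upright in its holder. The lower ones show the largest steel weight's top at full-frame pixels (323,126) and (323,176). The blue and purple pieces are outside the tray.

I use the half-turned yaw (187.3°) because the last joint is near its limit.

```bash
python3 - <<'E'
from h import *
import pickle
np.set_printoptions(precision=4,suppress=True)
im,cs=pickle.load(open("w2.pkl","rb"))
t,e=tri((cs[0],(323.5,126.5)),(cs[1],(323,176.5)));print("wtop",t,e)
print([onz(cs[0],(323.5,126.5),.075),onz(cs[1],(323,176.5),.075)])
W=np.mean([onz(cs[0],(323.5,126.5),.075),onz(cs[1],(323,176.5),.075)],0)[:2]
Y=[180,0,-172.7]
assert abs(t[2]-.075)<.012 and np.hypot(*(W-(.4555,.25)))<.01
robot.move_pose((*W,0.25),Y)
print(robot.observe()["q"])
robot.line_to((*W,0.13),vel=.12)
print("guard",robot.line_to((*W,0.090),vel=.06,guard=8),robot.observe()["tool_pos"])
robot.set_gripper(0);robot.pause(.3)
o=robot.observe();print(o["gripper_width"],o["gripper_force"],o["ft_force"])
robot.line_to((*W,0.25),vel=.1);robot.pause(.3)
o=robot.observe();print(o["tool_pos"],o["gripper_width"],o["ft_force"],o["time"])
c=robot.get_calibration("wrist");pickle.dump(c,open("c3.pkl","wb"))
a=robot.grab_frame("wrist");b=robot.grab_frame("scene");d=robot.grab_frame("side")
cv2.imwrite("pics/lift.png",np.vstack([np.hstack([cv2.resize(a,(400,250)),cv2.resize(b,(400,250))]),cv2.resize(b[100:300,340:500],(400,350))[:, :].repeat(1,0) if 0 else np.hstack([cv2.resize(b[110:250,350:510],(400,350)),cv2.resize(d[130:330,150:380],(400,350))])]))
E
```

```text
wtop [0.4558 0.2511 0.0518] [np.float64(4.572997082589908e-05), np.float64(4.572997082594053e-05)]
[array([0.4569, 0.2513, 0.075 ]), array([0.4607, 0.2518, 0.075 ])]Traceback (most recent call last):
  File "<stdin>", line 9, in <module>
AssertionError
```

My eyeballed centres were too coarse for the short baseline, so I take the knob tops from a mask instead.

```bash
python3 - <<'E'
from h import *
import pickle
np.set_printoptions(precision=4,suppress=True)
im,cs=pickle.load(open("w2.pkl","rb"));C=[]
for i,y0 in((0,126),(1,178)):
    g=cv2.cvtColor(im[i],cv2.COLOR_BGR2HSV)
    m=((g[...,2]>150)&(g[...,1]<50)).astype(np.uint8)
    n,l,st,ce=cv2.connectedComponentsWithStats(m)
    for k in range(1,n):
        if st[k,4]>60 and np.hypot(*(ce[k]-(323,y0)))<40:
            print(i,st[k],ce[k])
            cnt=max(cv2.findContours((l==k).astype(np.uint8),0,2)[0],key=cv2.contourArea);print(cv2.minEnclosingCircle(cnt))
            C.append(ce[k])
if len(C)==2:
    print(tri((cs[0],C[0]),(cs[1],C[1])),onz(cs[0],C[0],.075),onz(cs[1],C[1],.075))
    s=robot.get_calibration("scene")
    print(tri((cs[0],C[0]),(s,(428,215))),tri((cs[1],C[1]),(s,(428,215))))
E
```

```text
0 [310 113  28  28 625] [323.0912 126.6272]
((323.168212890625, 126.67289733886719), 14.294240951538086)
1 [309 168  28  25 542] [322.5867 179.9631]
((322.5303039550781, 179.40908813476562), 13.543299674987793)
(array([0.4567, 0.2517, 0.0755]), [np.float64(4.0224478027504414e-05), np.float64(4.0224478027635453e-05)]) [0.4567 0.2517 0.075 ] [0.4566 0.2518 0.075 ]
(array([0.4569, 0.2499, 0.0803]), [np.float64(0.0018556630028303057), np.float64(0.0018556630028302532)]) (array([0.4579, 0.25  , 0.0815]), [np.float64(0.0019646769001702025), np.float64(0.001964676900170225)])
```

The top is at (0.4567, 0.2517, 0.0755), and both views agree.

```bash
python3 - <<'E'
from h import *
import pickle
np.set_printoptions(precision=4,suppress=True)
W=(.4567,.2515)
Y=[180,0,-172.7]
robot.move_pose((*W,0.25),Y)
print(robot.observe()["q"])
robot.line_to((*W,0.13),vel=.12)
print("guard",robot.line_to((*W,0.090),vel=.06,guard=8),robot.observe()["tool_pos"])
robot.set_gripper(0);robot.pause(.3)
o=robot.observe();print(o["gripper_width"],o["gripper_force"],o["ft_force"],o["tool_pos"])
robot.line_to((*W,0.25),vel=.1);robot.pause(.3)
o=robot.observe();print(o["tool_pos"],o["gripper_width"],o["ft_force"],o["time"])
pickle.dump(robot.get_calibration("wrist"),open("c3.pkl","wb"))
a=robot.grab_frame("wrist");b=robot.grab_frame("scene");d=robot.grab_frame("side")
cv2.imwrite("pics/lift.png",np.vstack([np.hstack([cv2.resize(a,(400,250)),cv2.resize(b,(400,250))]),np.hstack([cv2.resize(b[110:250,350:510],(400,350)),cv2.resize(d[130:330,150:380],(400,350))])]))
E
```

```text
[ 14.449   -8.062  -13.884   84.1695  -0.0007   7.1211]
guard False [0.4568 0.2515 0.0902]
0.03647131303517284 60.94263026956469 [-1.1363  0.7031  5.9014] [0.457  0.2517 0.0905]
[0.4566 0.2515 0.2498] 0.03643205728459051 [ 0.2253  0.0777 -4.6051] 31.9583
```

View pics/lift.png

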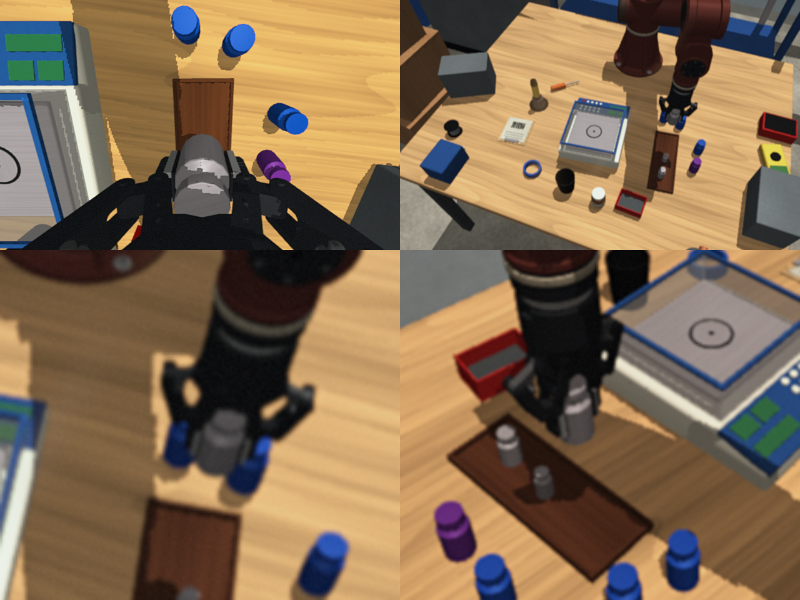

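The weight is held upright in the fingers, about (578,410) in the side panel, with the smaller two left standing in the tray. Now I carry it over the guard and lower it.

```bash
python3 - <<'E'
from h import *
np.set_printoptions(precision=4,suppress=True)
M=(.547,-.0277)
robot.line_to((*M,0.255),vel=.12);robot.pause(.4)
print("guard",robot.line_to((*M,0.182),vel=.05,guard=6));robot.pause(.5)
o=robot.observe();print(o["tool_pos"],o["tcp_rot"],o["gripper_width"],o["ft_force"],o["time"])
a=robot.grab_frame("wrist");b=robot.grab_frame("scene");d=robot.grab_frame("side")
cv2.imwrite("pics/fin.png",np.vstack([np.hstack([cv2.resize(a,(400,250)),cv2.resize(b,(400,250))]),np.hstack([cv2.resize(b[150:255,250:370],(400,350),interpolation=2),cv2.resize(d[110:240,255:405],(400,350),interpolation=2)])]))
E
```

```text
guard False
[ 0.547  -0.0277  0.182 ] [-179.9987    0.001  -172.7018] 0.03664776545949995 [ 1.0802  0.2116 -5.3091] 37.2083
```

View pics/fin.png

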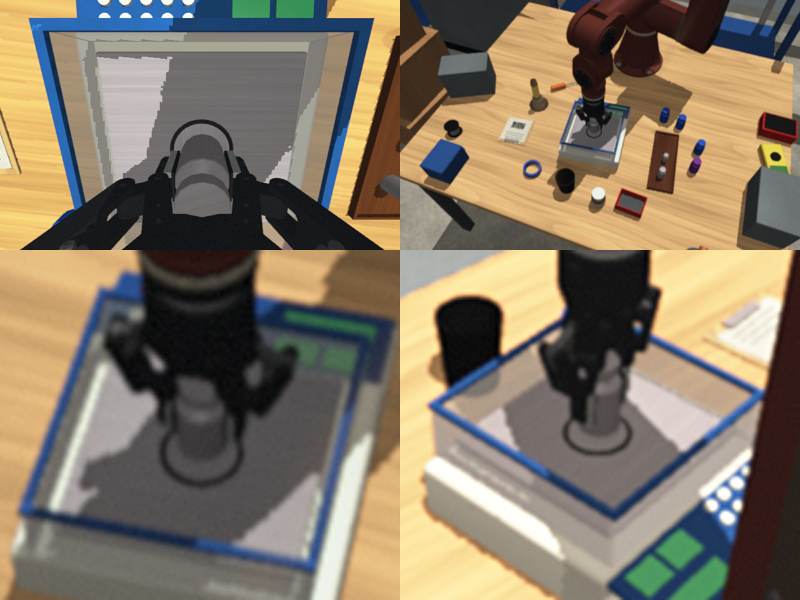

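The weight sits inside the ring in all three views, with no contact. Before handing in I check the fore-aft offset numerically, from grey-level edges along the wrist picture's centre line.

```bash
python3 - <<'E'
from h import *
np.set_printoptions(precision=4,suppress=True,linewidth=200)
c=robot.get_calibration("wrist");a=robot.grab_frame("wrist")
s=robot.get_calibration("scene");b=robot.grab_frame("scene")
g=cv2.cvtColor(a,cv2.COLOR_BGR2GRAY)
print(g[184:236,319:328].mean(1).astype(int))
for v in(192,195,211,213,215):print(v,onz(c,(323,v),.0855),onz(c,(323,v),.0965))
h=cv2.cvtColor(b,cv2.COLOR_BGR2GRAY);print(h[185:225,309:313].mean(1).astype(int))
for v in(285/350*0+287,):pass
for v in(208,210,212,214,216,218,220):print(v,onz(s,(310.5,v),.0855),onz(s,(310.5,v),.0965))
E
```

```text
[109 109 109 109 110 112 104  47  27  30  31  29  28  55 109 128 126 125 124 125 124 124 124 124 125 123 124 123 124 124 111  74  68  70  70  71  71  71  72  71  72  70  71  71  70  71  71  71  71
  72  72  71]
192 [ 0.519  -0.0318  0.0855] [ 0.516  -0.0322  0.0965]
195 [ 0.5208 -0.0316  0.0855] [ 0.5177 -0.0319  0.0965]
211 [ 0.5306 -0.0303  0.0855] [ 0.5269 -0.0308  0.0965]
213 [ 0.5319 -0.0301  0.0855] [ 0.528  -0.0306  0.0965]
215 [ 0.5331 -0.03    0.0855] [ 0.5292 -0.0305  0.0965]
[11 12 17 33 59 75 81 81 81 78 71 65 71 84 95 97 84 68 59 56 57 58 57 56 56 57 57 61 72 78 81 81 80 71 52 45 64 78 81 82]
208 [ 0.5415 -0.0306  0.0855] [ 0.5488 -0.0277  0.0965]
210 [ 0.5472 -0.0285  0.0855] [ 0.5544 -0.0256  0.0965]
212 [ 0.5528 -0.0263  0.0855] [ 0.56   -0.0235  0.0965]
214 [ 0.5584 -0.0242  0.0855] [ 0.5655 -0.0213  0.0965]
216 [ 0.564  -0.0221  0.0855] [ 0.571  -0.0192  0.0965]
218 [ 0.5695 -0.02    0.0855] [ 0.5765 -0.0171  0.0965]
220 [ 0.575  -0.0178  0.0855] [ 0.5819 -0.0151  0.0965]
```

```bash
python3 - <<'E'
from h import *
np.set_printoptions(linewidth=200)
for n in("lift","fin"):
    g=cv2.imread(f"pics/{n}.png")[:250]
    print(n,[tuple(int(x) for x in g[r,199:205].mean(0)) for r in range(114,164,2)])
E
```

```text
lift [(29, 55, 98), (28, 55, 98), (29, 56, 99), (30, 56, 99), (29, 56, 98), (29, 56, 99), (31, 56, 99), (29, 55, 99), (30, 56, 98), (29, 56, 99), (71, 75, 89), (83, 82, 85), (83, 85, 87), (84, 84, 87), (85, 84, 87), (84, 84, 88), (85, 85, 88), (86, 86, 88), (85, 85, 88), (87, 86, 88), (87, 86, 90), (86, 86, 89), (125, 125, 130), (201, 200, 207), (192, 191, 198)]
fin [(109, 108, 112), (108, 107, 112), (110, 109, 114), (28, 27, 27), (29, 29, 28), (121, 122, 127), (123, 123, 127), (123, 123, 127), (123, 123, 127), (122, 123, 127), (87, 86, 89), (70, 68, 71), (71, 70, 72), (71, 70, 72), (71, 70, 72), (70, 70, 72), (72, 72, 73), (71, 70, 73), (71, 71, 73), (72, 71, 73), (71, 70, 73), (72, 71, 73), (85, 85, 88), (113, 112, 115), (112, 110, 113)]
```

The foot edge is at the same row in both pictures, so the weight hasn't slipped; the light band is the pan. The weight sits about 2–4 mm short in x, so I shift it 3 mm and hand in.

```bash
python3 - <<'E'
from h import *
robot.line_to((.550,-.0277,.182),vel=.02);robot.pause(1.0)
o=robot.observe();print(o["tool_pos"],o["gripper_width"],o["gripper_force"],o["time"])
print(robot.job_done())
E
```

```text
[ 0.55000325 -0.02767852  0.18200135] 0.03634892789053579 60.319699020359394 38.7583
the job is handed in; nothing more can be done
None
```

I handed the job in at about 39 s, but the hand-in returned no verdict: the scanner was held over the barcode and stood back in its holder, and the largest weight is held upright and still, by my measurements within a few millimetres of the mark's centre with its foot about 11 mm above the pan.

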